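# Index the pantry carousel to the red-lidded jar

## Task

Bring the red-lidded jar round to the yellow pointer at the front of the pantry carousel: lift the orange spring plunger out of its hole, turn the tray with it, and let the plunger drop fully home in the hole that leaves the red-lidded jar squarely at the pointer. Let the tray carry the jars: do not touch them or tip them over, and do not disturb the tin, the packet or the bowl.

Things in the scene. Friction and masses are not known exactly. Their poses are not given: they have to be found in the camera images.
- carousel: Fixed base: aluminium disc 366 mm across, 24 mm high. Origin on the turning axis, at the worktop; z up; its -x axis points to the front, to a yellow pointer block (178 to 228 mm from the axis, 25 mm high). Eight black index holes (17 mm wide, 16 mm deep, ringed white) at 155 mm radius every 45 degrees, one on its +x axis, another on its -x axis.
- tray (a joint): Angle in rad of the wooden tray (262 mm across, top 42 mm above the worktop) on the base's axis, counterclockwise from above positive; 0 at the start, plunger over the hole on the base's +x axis. Turns with slight friction, 3.3 rad either way, once the plunger is out. Cork places for jars: 95 mm radius, 90, 135, 180, 225, 270 degrees from the plunger.
- plunger (a joint): Lift of the plunger in m: 0 fully home in a hole, about 0.016 when its 14 mm round-nosed pin rides on top of the index plate, 0.030 at the upper stop. A spring pushes it down with 5 N (home) to 11 N (top); its weight adds 1.5 N.
- plunger_knob (a point): Middle of the plunger's round orange knob, 40 mm across, 32 mm high, 111 mm above the worktop when home. Below it a 14 mm steel stem shows for 29 mm, down to a 30 mm wide steel bush (top at 66 mm) on a dark steel arm of the tray. It stands at 155 mm radius and goes round with the tray.
- front_place (a point): Point fixed to the base, at the height of the tray's top face (42 mm), 95 mm from the turning axis towards the yellow pointer: where the red-lidded jar's underside centre must come.
- jar_red: Jar with the red lid: amber body 56 mm across, 95 mm high with lid, standing loose on the tray in one of the places. Origin: centre of its underside.
- jar_blue: Jar of the same size with a blue lid, loose on the tray. Origin: centre of its underside.
- jar_green: Jar of the same size with a green lid, loose on the tray. Origin: centre of its underside.
- jar_white: Jar of the same size with a white lid, loose on the tray. Origin: centre of its underside.
- tin: Bystander: red-labelled food tin, 74 mm across, 85 mm high, beside the carousel. Origin: centre of its underside.
- packet: Bystander: blue packet lying flat, 70 x 170 x 50 mm high (long side along its y). Origin: centre of its underside.
- bowl: Bystander: white bowl, 120 mm across, 55 mm high. Origin: centre of its underside.
Mind the look-alikes: they are no part of the job. Leave any black look-alike of the jar_red alone. What is shaped like the jar_white but black is not meant.

How it is judged:
On the way, in this order (a step that is already met when the one before it is completed fails the run):
1. the plunger is lifted clear of its hole (value of joint plunger above 0.0165 m), for 0.1 s.
2. the tray has brought the red-lidded jar to the pointer (horizontal distance between jar_red and front_place below 0.02 m), for 0.1 s.
At the end, for the whole second after the job is handed in: The plunger is fully home in a hole (within 3 mm), the red-lidded jar stands within 15 mm of the front place at the pointer, all four jars stand upright (within 0.1 rad) on the tray, and the tray and jar are at rest (value of joint plunger below 0.003 m and horizontal distance between jar_red and front_place below 0.015 m and height (world z) of each of jar_red, jar_blue, jar_green, jar_white above 0.035 m and angle between each of jar_red, jar_blue, jar_green, jar_white's own z axis and vertical below 0.1 rad and linear speed of jar_red below 0.02 m/s and velocity of joint tray between -0.05 and 0.05 rad/s); the robot touches nothing.
It fails at once if the robot touches a jar (over 1 N) (contact force between any of the arm, the fingers and jar_red above 1 N or contact force between any of the arm, the fingers and jar_blue above 1 N or contact force between any of the arm, the fingers and jar_green above 1 N or contact force between any of the arm, the fingers and jar_white above 1 N).
It fails at once if a jar is tipped over (beyond 0.5 rad) (angle between any of jar_red, jar_blue, jar_green, jar_white's own z axis and vertical above 0.5 rad).
It fails at once if the tin, packet or bowl is moved more than 30 mm (distance of any of tin, packet, bowl from where it was at the start of the episode above 0.03 m).
It also fails if it takes over 42 s, if anything falls off the work surface, if the arm or the gripper's body presses on something with over 40 N, if the wrist force passes 120 N, or if a joint passes its speed limit or range.

## Robot

A 7-joint arm with a two-finger parallel gripper is mounted at the origin on the work surface. World frame = base frame: x ahead of the robot, y to its left, z up, the work surface at z = 0. Lengths are in m, angles in rad, forces in N, time in s.
With the tool pointing down it reaches from about 0.35 to 0.9 m from the base axis. Payload 8.1 kg.
Tool frame: the origin (TCP) lies at the very end of the fingers, on their centre line; the grasp point (between the pads) lies 19 mm behind it; z points along the fingers, y is the line along which they close (so a half turn about z gives the same grasp; the last joint's range is limited). The gripper opens to 92 mm and grips with 3 to 60 N. Pads are 19 mm wide; open, the fingers measure 130 mm over their backs; the gripper's body (75 mm by 190 mm) begins 47 mm behind the grasp point.
Start: joints at [1.192, 0.434, 0.025, 1.573, -0.012, 1.134, -0.075], TCP at [0.17, -0.601, 0.187] pointing down, gripper open.
Joint ranges: [-2.62, 2.62], [-0.44, 2.09], [-1.27, 1.32], [0.08, 2.57], [-1.32, 4.46], [0.12, 2], [-2.74, 2.74]. Speed limits (rad/s): [2.22, 2.22, 3.01, 3.01, 3.14, 3.14, 3.14].

## Interface

Orientations are given as a unit quaternion [w, x, y, z].
In Python, from plant import bot gives the robot as it stands.
- The arm moves only by the tool step_arm, never from a script. Its argument "plan" is one flat list of numbers, 7 for each row, row after row: the shift along the tool's x, y, z in units of 50 mm (1.0 is 50 mm), then the turn, a rotation vector about the tool's x, y, z in degrees, then the opening, from -1 (shut) to 1 (fully open). In form: [tx, ty, tz, ax, ay, az, gripper, tx, ty, tz, ax, ay, az, gripper, ...]. A call has 1 to 12 rows; each row shifts and turns the commanded pose from where the row before left it, along the tool's axes as they then stand; what a row does not reach is not made up. A row lasts 1/10 s, in which the tool goes at most 50 mm and 8.59 degrees, less where a joint would pass 70% of its speed; a pose out of reach is approached as far as the arm can. A call is refused whole if a number of a shift passes 1 or a number of a turn 8.59, either way. A call with a gripper value outside its range is refused whole. The fingers move at their own pace and stop on an object; "grip_force" is the grip in N (left out, the last holds). Time passes only in rows, so rows that do not move let the fingers close. It gives the time, the measured TCP pose, the force, the opening and the grip force at its end, in the units of the state.
- bot.read_state(): the state, without advancing time (a new reading comes with each control period).
- bot.grab_frame(name): name is "side" or "top"; returns the picture (400x640x3 uint8, red, green, blue); there is no depth.
- bot.camera_info(name): a dict with "fov_y" (degrees; the focal length in pixels is half the picture's height over the tangent of half this angle, whatever the lens; pixels are square), "cx", "cy" (the principal point, pixels), "dist_coeffs" ([k1, k2, p1, p2, k3] as OpenCV has them; the pictures are not rectified), "T" (4x4, takes a point from camera to world coordinates). Camera axes: x right, y down, z forward; pixel columns grow to the right and rows downward; lengths in m; the calibration is good to about 2 mm. A picture is of the moment at which its call begins. camera_info takes no time and is no camera call.
- bot.sign_off(): hands the job in; it is judged then, once.
The state is a dict: "time_s": time; "joint_positions": joint angles; "joint_vel": joint speeds; "effort": joint torques, N m; "eef_pos": TCP position; "ee_rot": TCP orientation; "ft_force": force on the tool from outside, world axes, zero at the start; "ft_torque": the same for the moment, N m; "grip_width": finger opening in m; "grip_force": force on a finger pad.
Only numpy, scipy, OpenCV 4.12 (cv2) and the standard library are available. Lean on these libraries where they do the work, as an engineer would, in place of code of your own. Each camera call takes 0.05 s, during which the arm holds its last target. There are 200 camera calls.

## Working session

There is one attempt and no reset: what is moved stays moved. The work goes in short steps, Python scripts to look and compute and a tool call to move; the robot and the scene stay as the last step left them, time stands still between calls to the robot, and variables do not carry over. Pictures are saved under pics/ and viewed, at most 10 in all, crops included, and the job is handed in when it is done.

Besides the shell and the picture viewer there is one more tool, called in YAML: its name, and indented under it one key for each argument. step_arm: Moves the arm, as the interface text tells. Its arguments: {"type":"object","properties":{"plan":{"type":"array","items":{"type":"number"}},"grip_force":{"type":"number"}},"required":["plan"]}

```bash
mkdir -p pics
python3 - <<'E'
from plant import bot
import cv2,numpy as np
np.set_printoptions(precision=4,suppress=True)
for n in("side","top"):
    cv2.imwrite(f"pics/{n}0.png",bot.grab_frame(n)[:,:,::-1]); print(n,bot.camera_info(n))
print(bot.read_state())
E
```

```text
side {'fov_y': 52.57982730604653, 'cx': 322.4845299374627, 'cy': 204.9164977332873, 'dist_coeffs': array([-0.0994,  0.    ,  0.    ,  0.    ,  0.    ]), 'T': array([[ 0.9972, -0.0286,  0.069 ,  0.4734],
       [-0.074 , -0.5012,  0.8622, -0.9572],
       [ 0.0099, -0.8649, -0.5019,  0.6407],
       [ 0.    ,  0.    ,  0.    ,  1.    ]])}
top {'fov_y': 44.8464179817175, 'cx': 317.0347199586109, 'cy': 186.55791514326896, 'dist_coeffs': array([-0.098,  0.   ,  0.   ,  0.   ,  0.   ]), 'T': array([[ 0.013 , -0.9818,  0.1893,  0.2748],
       [-0.9999, -0.0146, -0.007 ,  0.0284],
       [ 0.0096, -0.1892, -0.9819,  1.5198],
       [ 0.    ,  0.    ,  0.    ,  1.    ]])}
{'time_s': 0.1, 'joint_positions': array([ 1.1924,  0.4351,  0.0249,  1.574 , -0.0116,  1.134 , -0.0751]), 'joint_vel': array([-0.0018, -0.0011, -0.0002, -0.0024,  0.0005,  0.0006,  0.0004]), 'effort': array([  0.0049, -66.9125,   0.9892, -31.5146,  -0.0603,   0.0374,
         0.    ]), 'eef_pos': array([ 0.17  , -0.6009,  0.1864]), 'ee_rot': array([-0.0007,  0.9905,  0.1375, -0.0002]), 'ft_force': array([ 0.4961,  0.3994, -0.7289]), 'ft_torque': array([0.0139, 0.0212, 0.0639]), 'grip_force': 0.0, 'grip_width': 0.09168919794236069}
```

View pics/side0.png

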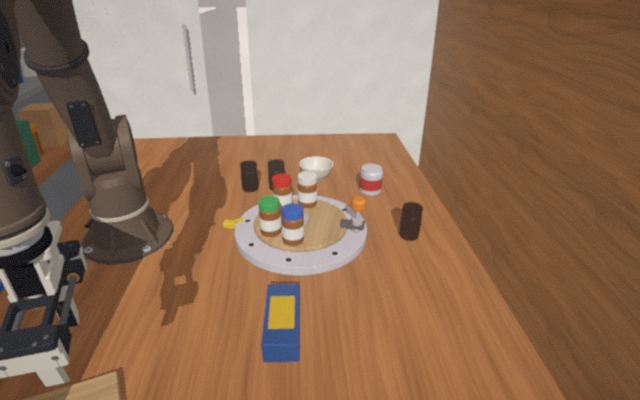

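View pics/top0.png

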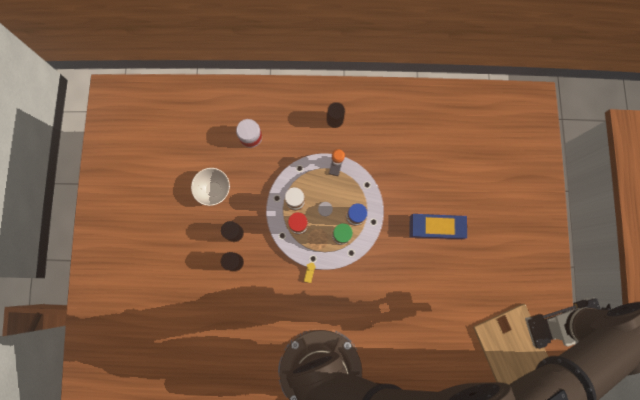

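The side view shows the orange knob at about (358,203), the red lid at (282,181) and the yellow pointer at (232,224). In the top view the knob is at (338,156), the red lid at (298,222), the pointer at (311,272) and the carousel centre near (325,210). The black look-alikes stand off the tray.

```bash
cat > h.py <<'E'
from plant import bot
import cv2,numpy as np
np.set_printoptions(precision=4,suppress=True)
def ray(n,uv):
    c=bot.camera_info(n);f=200/np.tan(np.radians(c['fov_y']/2))
    K=np.array([[f,0,c['cx']],[0,f,c['cy']],[0,0,1]])
    p=cv2.undistortPoints(np.array([[uv]],float),K,c['dist_coeffs'])[0,0]
    T=c['T'];d=T[:3,:3]@[p[0],p[1],1];return T[:3,3],d/np.linalg.norm(d)
def plane(n,uv,z):
    o,d=ray(n,uv);return o+d*(z-o[2])/d[2]
def tri(a,b):
    (o,d),(q,e)=ray('side',a),ray('top',b)
    s=np.linalg.lstsq(np.c_[d,-e],q-o,rcond=None)[0]
    x,y=o+s[0]*d,q+s[1]*e;return (x+y)/2,np.linalg.norm(x-y)
H={'orange':((5,17),170,120),'red':((0,4),190,90),'yellow':((22,32),190,120),'green':((50,75),150,60),'blue':((108,125),150,60)}
ROI={'side':(215,150,160,110),'top':(265,140,120,150)}
def blob(img,n,c):
    h=cv2.cvtColor(img,cv2.COLOR_RGB2HSV);(a,b),s,v=H[c]
    m=cv2.inRange(h,(a,s,v),(b,255,255))
    if c=='red': m|=cv2.inRange(h,(174,s,v),(180,255,255))
    x,y,w,g=ROI[n];k=np.zeros_like(m);k[y:y+g,x:x+w]=m[y:y+g,x:x+w]
    N,l,st,ce=cv2.connectedComponentsWithStats(k)
    if N<2:return None
    i=1+np.argmax(st[1:,4]);return ce[i],st[i]
E
python3 - <<'E'
from h import *
I={n:bot.grab_frame(n) for n in('side','top')}
for c in H:
    a,b=(blob(I[n],n,c) for n in('side','top'))
    print(c,a,b)
    if a and b: print('   ',tri(a[0],b[0]))
# disc: rim outline in top
h=cv2.cvtColor(I['top'],cv2.COLOR_RGB2HSV)
m=cv2.inRange(h,(0,0,110),(180,70,255));k=np.zeros_like(m);k[148:276,260:390]=m[148:276,260:390]
cs,_=cv2.findContours(k,cv2.RETR_EXTERNAL,cv2.CHAIN_APPROX_NONE);c=max(cs,key=cv2.contourArea)
hull=cv2.convexHull(c);P=np.array([plane('top',p[0],.024)[:2] for p in c if cv2.pointPolygonTest(hull,tuple(map(float,p[0])),True)<1.5])
s=np.linalg.lstsq(np.c_[2*P,np.ones(len(P))],(P**2).sum(1),rcond=None)[0]
ctr=s[:2];print('centre',ctr,'r',np.sqrt(s[2]+ctr@ctr))
# holes
for n in('top',):
  m=cv2.inRange(h,(0,0,0),(180,255,70));N,l,st,ce=cv2.connectedComponentsWithStats(m)
  for i in range(1,N):
    if 4<st[i,4]<80:
      p=plane(n,ce[i],.024)[:2]-ctr
      if abs(np.hypot(*p)-.155)<.015: print(ce[i],np.hypot(*p),np.degrees(np.arctan2(p[1],p[0])))
big={}
for n,(x,y,w,g) in ROI.items():
  cv2.imwrite(f'pics/c_{n}.png',cv2.resize(I[n][y:y+g,x:x+w,::-1],None,fx=4,fy=4,interpolation=cv2.INTER_CUBIC))
E
```

```text
orange (array([358.1159, 203.2805]), array([351, 197,  15,  14, 164], dtype=int32)) (array([338.1488, 154.9256]), array([333, 149,  12,  13, 121], dtype=int32))
    (array([ 0.6422, -0.0436,  0.1112]), np.float64(0.0034190617860246))
red (array([277., 178.]), array([277, 178,   1,   1,   1], dtype=int32)) None
yellow None None
green None None
blue (array([287.3333, 208.8333]), array([286, 207,   3,   5,   6], dtype=int32)) None
centre [ 0.4894 -0.0066] r 0.18184216089064695
[299.4 167.8] 0.1561038308497479 31.268183763567187
[276.5 198. ] 0.15484155501322228 76.76946276476697
[373.2 221.4] 0.15540108733972882 -102.6117058774287
[281.875 235.125] 0.15364808529828633 121.57447456580397
[312.6 258.2] 0.15386374817977028 166.82605067937396
```

View pics/c_top.png

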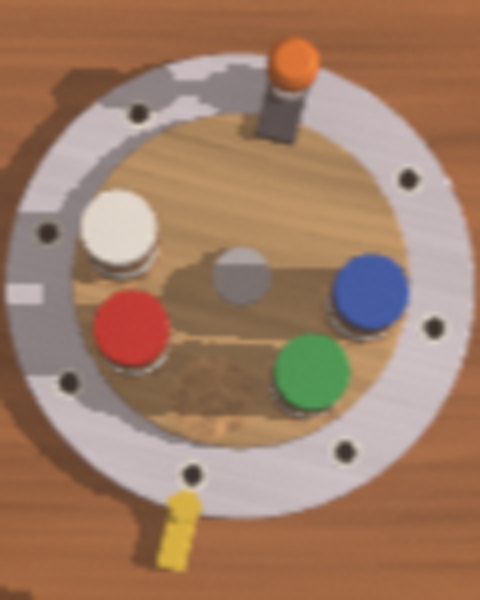

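View pics/c_side.png

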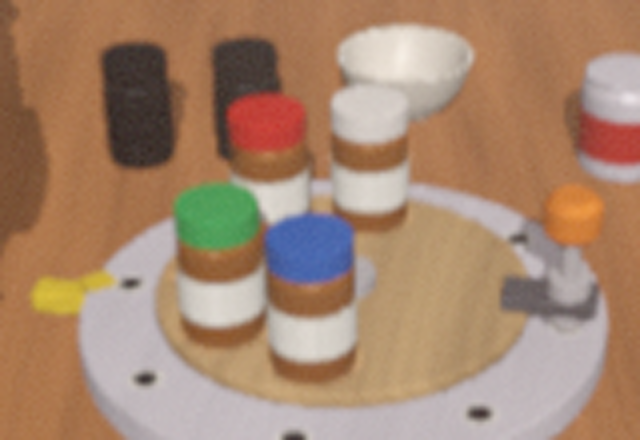

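The crops show the lid tops in the top view: red (298,222), white (295,197), blue (357.5,213) and green (343,233), with the hub at (325,209). White, red, green and blue appear to stand at 90, 135, 225 and 270 degrees from the plunger. I'll check this numerically.

Run:
```python
from h import *
hs=[(299.4,167.8,45),(276.5,198,90),(373.2,221.4,-90),(281.875,235.125,135),(312.6,258.2,180),(265+408/4,140+180/4,-45),(265+345/4,140+452/4,-135)]
P=np.array([plane('top',h[:2],.024)[:2] for h in hs]);A=np.radians([h[2] for h in hs])
M=np.r_[np.c_[np.ones(7),np.zeros(7),.155*np.cos(A),-.155*np.sin(A)],np.c_[np.zeros(7),np.ones(7),.155*np.sin(A),.155*np.cos(A)]]
s,*_=np.linalg.lstsq(M,P.T.ravel(),rcond=None);c=s[:2];yaw=np.arctan2(s[3],s[2])
print('centre',c,'yaw',np.degrees(yaw),'scale',np.hypot(s[2],s[3]),'res',np.abs(M@s-P.T.ravel()).max())
print('knob',c+.155*np.array([np.cos(yaw),np.sin(yaw)]),'end',c+.155*np.array([np.cos(yaw+np.pi/4),np.sin(yaw+np.pi/4)]))
S=np.array([215,150]);T=np.array([265,140])
for n,a,b in(('red',(267,107),(132,326)),('white',(370,99),(119,226)),('blue',(310,230),(370,290)),('green',(217,199),(312,371))):
    x,g=tri(S+np.array(a)/4,T+np.array(b)/4);d=x[:2]-c;print(n,x,g,np.hypot(*d),np.degrees(np.arctan2(d[1],d[0])-yaw)%360)
# side-view holes: height check
for a,b in(((519,238),(138,113)),((130,283),(192,474)),((145,378),(345,452)),((478,413),(434,328))):
    print('hole',*tri(S+np.array(a)/4,T+np.array(b)/4))
```

```text
centre [ 0.4901 -0.0075] yaw -13.263421212269797 scale 1.0017838573252704 res 0.001193293394426309
knob [ 0.6409 -0.043 ] end [0.6219 0.0741]
red [0.4392 0.0719 0.1371] 0.0012419277790956603 0.09423160204481743 135.9192159410605
white [0.5121 0.0828 0.1361] 0.0014792604260322503 0.09286672962807735 89.55542438764229
blue [ 0.4678 -0.099   0.1362] 0.0011847285277157833 0.09422451154014232 269.5666793890229
green [ 0.409  -0.0573  0.1364] 0.0017325724647762604 0.09515027889005599 224.85237905819528
hole [0.6224 0.0741 0.0223] 0.0010364486394609392
hole [0.3386 0.0272 0.0227] 0.00044233059236258303
hole [ 0.3575 -0.09    0.0229] 0.0008901561954224637
hole [ 0.5108 -0.1605  0.0324] 0.11545184467844546
```

The fit is consistent: lids at 0.136–0.137 m, holes at 0.023 m, and red 135° from the plunger. So the tray turns +45°, taking the knob from (0.641,-0.043) to (0.622,0.074). I'll start the approach high.

step_arm:
  plan: [0,0,-0.8,0,0,0,1,0.7,-0.47,0,0,0,0,1,0.7,-0.47,0,0,0,0,1,0.7,-0.47,0,0,0,0,1,0.7,-0.47,0,0,0,0,1,0.7,-0.47,0,0,0,0,1,0.7,-0.47,0,0,0,0,1,0.7,-0.47,0,0,0,0,1,0.7,-0.47,0,0,0,0,1,0.7,-0.47,0,0,0,0,1,0.7,-0.47,0,0,0,0,1,0.7,-0.47,0,0,0,0,1]

```text
time_s: 1.4
eef_pos: [0.471, -0.2464, 0.2271]
ee_rot: [0.0, 0.991, 0.137, 0.0]
ft_force: [-0.3, -0.9, -0.2]
grip_width: 0.0918
grip_force: 0.0
```

step_arm:
  plan: [0,0,0,0,0,7.25,1,0,0,0,0,0,7.25,1,0,0,0,0,0,7.25,1,0,0,0,0,0,7.25,1,0.396,-0.79,0,0,0,0,1,0.396,-0.79,0,0,0,0,1,0.396,-0.79,0,0,0,0,1,0.396,-0.79,0,0,0,0,1,0.396,-0.79,0,0,0,0,1,0.396,-0.79,0,0,0,0,1,0,0,0,0,0,0,1,0,0,0,0,0,0,1]

```text
time_s: 2.6
eef_pos: [0.6401, -0.0431, 0.2263]
ee_rot: [0.0, 0.994, -0.114, -0.001]
ft_force: [0.0, -1.2, 0.3]
grip_width: 0.092
grip_force: 0.0
```

Run:
```python
from h import *
s=bot.read_state();print(s['joint_positions'],s['eef_pos'],s['ee_rot'])
I=bot.grab_frame('side');cv2.imwrite('pics/s1.png',cv2.resize(I[100:300,200:440,::-1],None,fx=3,fy=3))
```

```text
[ 0.1107  0.4479 -0.1917  1.457   0.087   1.2461 -1.8893] [ 0.6401 -0.0431  0.2263] [ 0.      0.9935 -0.1138 -0.0006]
```

View pics/s1.png

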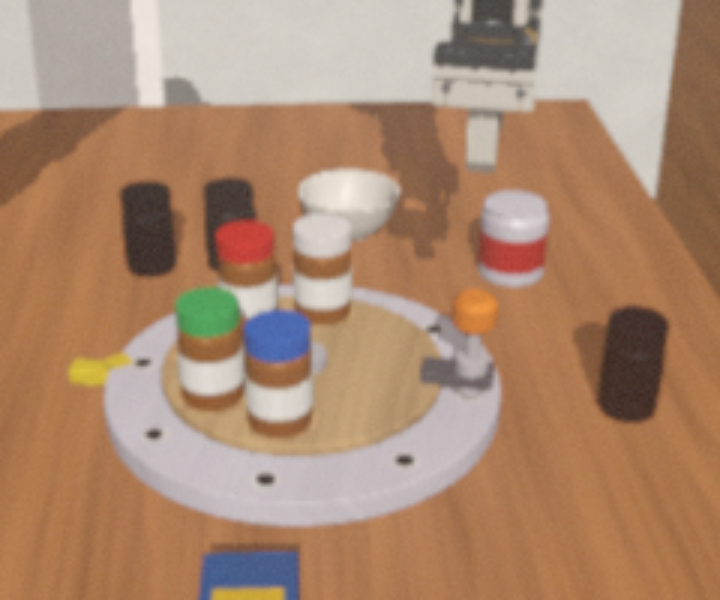

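The open gripper is directly above the knob and clear of everything. Next I descend and close.

step_arm:
  plan: [0.02,0,0.5,0,0,0,1,0,0,0.5,0,0,0,1,0,0,0.5,0,0,0,1,0,0,0.5,0,0,0,1,0,0,0.4,0,0,0,1,0,0,0.28,0,0,0,1,0,0,0,0,0,0,1,0,0,0,0,0,0,0,0,0,0,0,0,0,-0.6,0,0,0,0,0,0,-1,0,0,0,0,0,0,-1,0,0,0,0,0,0,-1]
  grip_force: 45

```text
time_s: 3.85
eef_pos: [0.6412, -0.0444, 0.0934]
ee_rot: [-0.0, 0.993, -0.115, 0.0]
ft_force: [-0.0, -0.3, -0.6]
grip_width: 0.0566
grip_force: 0.0
```

step_arm:
  plan: [0,0,0,0,0,0,-1,0,0,0,0,0,0,-1,0,0,0,0,0,0,-1,0,0,0,0,0,0,-1,0,0,0,0,0,0,-1,0,0,0,0,0,0,-1]

```text
time_s: 4.45
eef_pos: [0.641, -0.0445, 0.093]
ee_rot: [0.0, 0.993, -0.115, -0.0]
ft_force: [0.3, -0.5, 0.3]
grip_width: 0.0086
grip_force: 0.0
```

Run:
```python
from h import *
s=bot.read_state();print(s['grip_width'],s['grip_force'],s['eef_pos'])
I=bot.grab_frame('side')[140:260,280:440,::-1];J=bot.grab_frame('top')[100:220,260:420,::-1]
cv2.imwrite('pics/s2.png',cv2.resize(np.vstack([I,J]),None,fx=2.5,fy=2.5,interpolation=cv2.INTER_CUBIC))
```

```text
0.008590012231351408 0.0 [ 0.641  -0.0445  0.093 ]
```

View pics/s2.png

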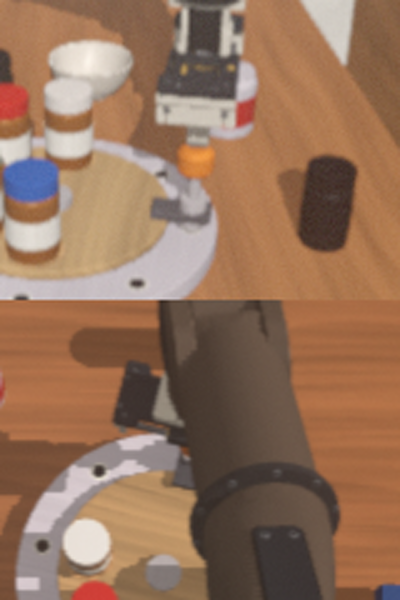

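Run:
```python
from h import *
def proj(n,X):
    c=bot.camera_info(n);f=200/np.tan(np.radians(c['fov_y']/2));K=np.array([[f,0,c['cx']],[0,f,c['cy']],[0,0,1]])
    T=np.linalg.inv(c['T']);return cv2.projectPoints(np.array([X],float),cv2.Rodrigues(T[:3,:3])[0],T[:3,3],K,c['dist_coeffs'])[0].ravel()
print('tip before, side',proj('side',(.640,-.043,.2263)),'near finger', proj('side',(.630,-.088,.2263)),'far',proj('side',(.65,.002,.2263)))
print('tip now',proj('side',(.641,-.0445,.093)),'knob',proj('side',(.641,-.043,.111)))
for z in(.18,.2,.25): print('body left end by top',z,plane('top',(306,138),z), 'proj expected', proj('top',(.641+.095*.229,-.0445+.095*.973,z)))
I=bot.grab_frame('side')
cv2.imwrite('pics/s3.png',cv2.resize(I[165:245,320:400,::-1],None,fx=7,fy=7,interpolation=cv2.INTER_CUBIC))
print(bot.read_state())
```

```text
tip before, side [360.3165 163.024 ] near finger [359.1036 170.8325] far [361.4343 155.8136]
tip now [357.9627 209.2664] knob [358.2459 203.1024]
body left end by top 0.18 [0.6747 0.0525 0.18  ] proj expected [307.5003 142.0374]
body left end by top 0.2 [0.6688 0.0521 0.2   ] proj expected [307.4324 140.064 ]
body left end by top 0.25 [0.6538 0.0512 0.25  ] proj expected [307.2539 134.876 ]
{'time_s': 4.6, 'joint_positions': array([ 0.1097,  0.557 , -0.1861,  1.6225,  0.1187,  0.9732, -1.917 ]), 'joint_vel': array([ 0.0007, -0.0009,  0.002 ,  0.0005,  0.0003, -0.0019,  0.0013]), 'effort': array([ -0.0008, -72.706 ,  -2.6054, -28.6304,   0.0083,  -0.0865,
        -0.0002]), 'eef_pos': array([ 0.641 , -0.0445,  0.093 ]), 'ee_rot': array([ 0.    ,  0.9934, -0.115 , -0.    ]), 'ft_force': array([0.0805, 0.0095, 0.7574]), 'ft_torque': array([ 0.011 , -0.0119,  0.014 ]), 'grip_force': 0.0, 'grip_width': 0.0007419138789865848}
```

View pics/s3.png

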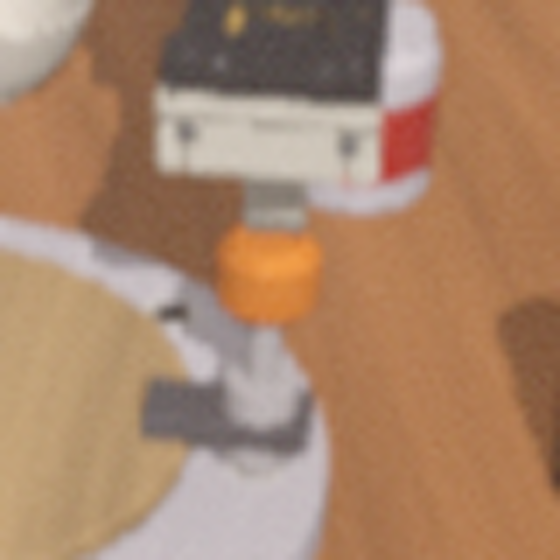

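The fingers closed on nothing. In the side view the finger ends above or behind the knob, so the reported TCP doesn't match the picture. I'll compare it with what both cameras show, starting with the first images.

```bash
cat >> h.py <<'E'
def proj(n,X):
    c=bot.camera_info(n);f=200/np.tan(np.radians(c['fov_y']/2));K=np.array([[f,0,c['cx']],[0,f,c['cy']],[0,0,1]])
    T=np.linalg.inv(c['T']);return cv2.projectPoints(np.array([X],float),cv2.Rodrigues(T[:3,:3])[0],T[:3,3],K,c['dist_coeffs'])[0].ravel()
E
python3 - <<'E'
from h import *
t=np.array([.17,-.6009,.1864]);x=np.array([.962,.272,0]);y=np.array([.272,-.962,0])
for n in('side','top'):
  for k,o in(('tcp',0*x),('near finger pad tip',.046*y),('near outer',.065*y),('far',-.046*y)): print(n,k,proj(n,t+o))
def on_y(uv,yy):
    o,d=ray('side',uv);return o+d*(yy-o[1])/d[1]
print('s1 tip on y=-.088/-.105/.002:',on_y((360,155),-.088),on_y((360,155),-.105),on_y((360,155),.002))
a=cv2.resize(cv2.imread('pics/side0.png')[190:400,0:150],None,fx=3,fy=3,interpolation=cv2.INTER_CUBIC)[:600]
b=cv2.resize(cv2.imread('pics/top0.png')[270:400,500:610],None,fx=3,fy=3,interpolation=cv2.INTER_CUBIC)
p=np.zeros((600,330,3),np.uint8);p[:b.shape[0]]=b
cv2.imwrite('pics/st.png',np.hstack([a,p]))
E
```

```text
side tcp [ 75.8553 369.9224]
side near finger pad tip [ 71.7804 398.1858]
side near outer [ 70.0737 410.8811]
side far [ 79.7658 344.8133]
top tcp [540.5536 318.9896]
top near finger pad tip [555.5348 314.1409]
top near outer [561.6622 312.1424]
top far [525.3723 323.8502]
s1 tip on y=-.088/-.105/.002: [ 0.6299 -0.088   0.2673] [ 0.6268 -0.105   0.2746] [0.6461 0.002  0.2287]
```

View pics/st.png

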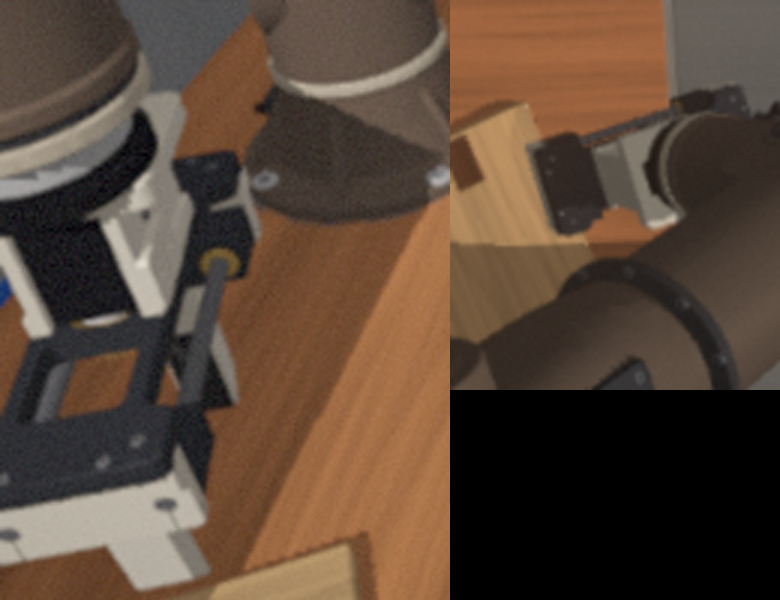

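The start image agrees with this. The real fingertips sit about 40 mm above the reported TCP height, while x and y fit. A gentle touch of the closed fingertips on the knob's top (127 mm) will give the exact offset.

step_arm:
  plan: [0,0,0.04,0,0,0,-1,0,0,0.04,0,0,0,-1,0,0,0,0,0,0,-1]

```text
time_s: 4.9
eef_pos: [0.6407, -0.0445, 0.0886]
ee_rot: [0.0, 0.993, -0.115, -0.0]
ft_force: [-0.4, -0.3, 0.4]
grip_width: 0.0003
grip_force: 0.0
```

step_arm:
  plan: [0,0,0.04,0,0,0,-1,0,0,0.02,0,0,0,-1,0,0,0,0,0,0,-1]

```text
time_s: 5.2
eef_pos: [0.6414, -0.0442, 0.0875]
ee_rot: [-0.0, 0.993, -0.115, 0.001]
ft_force: [-3.7, 0.5, 12.7]
grip_width: 0.0004
grip_force: 6.3
```

Contact came at a reported z of about 0.0877 for a true 0.127, so the offset is 39.5 mm. I'll raise, open, and go down to a reported z of about 0.051 (tip at 0.090).

step_arm:
  plan: [0,0,-0.4,0,0,0,-1,0,0,-0.4,0,0,0,1,0,0,0,0,0,0,1,0,0,0,0,0,0,1,0,0,0,0,0,0,1,0,0,0,0,0,0,1,0,0,0,0,0,0,1,0,0,0,0,0,0,1,0,0,0,0,0,0,1,0,0,0,0,0,0,1,0,0,0,0,0,0,1,0,0,0,0,0,0,1]

```text
time_s: 6.4
eef_pos: [0.641, -0.0444, 0.1261]
ee_rot: [0.0, 0.993, -0.115, 0.0]
ft_force: [-0.2, 0.4, -0.2]
grip_width: 0.0835
grip_force: 0.0
```

step_arm:
  plan: [0,-0.02,0.4,0,0,0,1,0,0,0.4,0,0,0,1,0,0,0.4,0,0,0,1,0,0,0.3,0,0,0,1,0,0,0,0,0,0,-1,0,0,0,0,0,0,-1,0,0,0,0,0,0,-1,0,0,0,0,0,0,-1,0,0,0,0,0,0,-1,0,0,0,0,0,0,-1,0,0,0,0,0,0,-1,0,0,0,0,0,0,-1]
  grip_force: 45

```text
time_s: 7.6
eef_pos: [0.6415, -0.0434, 0.0513]
ee_rot: [-0.0, 0.993, -0.115, 0.0]
ft_force: [0.8, 0.5, 1.2]
grip_width: 0.0383
grip_force: 45.0
```

Gripped: opening 38 mm at 45 N. Lifting 23 mm.

step_arm:
  plan: [0,0,-0.1,0,0,0,-1,0,0,-0.1,0,0,0,-1,0,0,-0.1,0,0,0,-1,0,0,-0.1,0,0,0,-1,0,0,-0.06,0,0,0,-1,0,0,0,0,0,0,-1,0,0,0,0,0,0,-1]

```text
time_s: 8.3
eef_pos: [0.6412, -0.0436, 0.0738]
ee_rot: [0.0, 0.993, -0.115, 0.0]
ft_force: [6.2, 0.9, -12.1]
grip_width: 0.0387
grip_force: 45.0
```

Run:
```python
from h import *
I=bot.grab_frame('side');b=blob(I,'side','orange');print(b)
r=np.array([plane('side',b[0],z) for z in(.111,.134)]);print(r)
cv2.imwrite('pics/s4.png',cv2.resize(I[165:245,320:400,::-1],None,fx=6,fy=6,interpolation=cv2.INTER_CUBIC))
```

```text
(array([288.    , 185.6667]), array([287, 185,   3,   2,   3], dtype=int32))
[[0.4566 0.067  0.111 ]
 [0.4573 0.0225 0.134 ]]
```

View pics/s4.png

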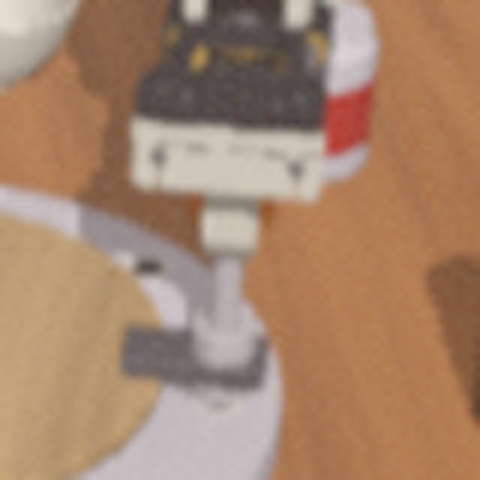

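The plunger is up (spring force 12 N, stem longer). Now the tray turn: 20 rows of 2.25° along the 155 mm arc, in two calls.

step_arm:
  plan: [-0.0024,-0.1217,0,0,0,-2.25,-1,-0.0024,-0.1217,0,0,0,-2.25,-1,-0.0024,-0.1217,0,0,0,-2.25,-1,-0.0024,-0.1217,0,0,0,-2.25,-1,-0.0024,-0.1217,0,0,0,-2.25,-1,-0.0024,-0.1217,0,0,0,-2.25,-1,-0.0024,-0.1217,0,0,0,-2.25,-1,-0.0024,-0.1217,0,0,0,-2.25,-1,-0.0024,-0.1217,0,0,0,-2.25,-1,-0.0024,-0.1217,0,0,0,-2.25,-1]

```text
time_s: 9.35
eef_pos: [0.6437, 0.0179, 0.0739]
ee_rot: [-0.0, 0.997, 0.083, 0.0]
ft_force: [6.3, 1.1, -11.0]
grip_width: 0.0387
grip_force: 45.0
```

step_arm:
  plan: [-0.0024,-0.1217,0,0,0,-2.25,-1,-0.0024,-0.1217,0,0,0,-2.25,-1,-0.0024,-0.1217,0,0,0,-2.25,-1,-0.0024,-0.1217,0,0,0,-2.25,-1,-0.0024,-0.1217,0,0,0,-2.25,-1,-0.0024,-0.1217,0,0,0,-2.25,-1,-0.0024,-0.1217,0,0,0,-2.25,-1,-0.0024,-0.1217,0,0,0,-2.25,-1,-0.0024,-0.1217,0,0,0,-2.25,-1,-0.0024,-0.1217,0,0,0,-2.25,-1,0,0,0,0,0,0,-1,0,0,0,0,0,0,-1]

```text
time_s: 10.55
eef_pos: [0.6223, 0.0755, 0.0741]
ee_rot: [-0.001, 0.961, 0.276, 0.001]
ft_force: [4.9, 4.0, -10.9]
grip_width: 0.0388
grip_force: 45.0
```

Run:
```python
from h import *
s=bot.read_state();print(s['eef_pos'],s['ft_force'])
I=bot.grab_frame('top');h=cv2.cvtColor(I,cv2.COLOR_RGB2HSV)
m=cv2.inRange(h,(0,180,90),(4,255,255))|cv2.inRange(h,(174,180,90),(180,255,255))
N,l,st,ce=cv2.connectedComponentsWithStats(m)
for i in range(1,N):
    if st[i,4]>40: print(ce[i],st[i,4],plane('top',ce[i],.137))
a=np.radians(-13.26+180);print('front',.4901+.095*np.cos(a),-.0075+.095*np.sin(a))
```

```text
[0.6223 0.0755 0.0741] [  4.8623   3.9722 -10.8679]
[316.6854 236.4038] 213 [0.3967 0.0177 0.137 ]
front 0.3976327721410474 0.014290176045194069
```

The red lid is 3–4 mm from the front place, and the knob is over the hole at (0.622,0.074). Lowering now.

step_arm:
  plan: [0,0.02,0.08,0,0,0,-1,0,0,0.1,0,0,0,-1,0,0,0.1,0,0,0,-1,0,0,0.08,0,0,0,-1,0,0,0,0,0,0,-1]

```text
time_s: 11.1
eef_pos: [0.6228, 0.0748, 0.056]
ee_rot: [-0.001, 0.961, 0.275, 0.0]
ft_force: [3.3, 5.5, -6.4]
grip_width: 0.0382
grip_force: 45.0
```

The pin is in the hole: lift is about 5 mm and it still pulls down. I'll lower the rest, then open and retreat straight up.

step_arm:
  plan: [0,0,0.05,0,0,0,-1,0,0,0.04,0,0,0,-1,0,0,0,0,0,0,-1,0,0,0,0,0,0,-0.1,0,0,0,0,0,0,0.2,0,0,0,0,0,0,0.6,0,0,0,0,0,0,0.8,0,0,0,0,0,0,1,0,0,0,0,0,0,1,0,0,0,0,0,0,1,0,0,0,0,0,0,1,0,0,0,0,0,0,1]

```text
time_s: 12.3
eef_pos: [0.6226, 0.0727, 0.0515]
ee_rot: [0.0, 0.962, 0.274, -0.0]
ft_force: [0.3, -0.3, -0.3]
grip_width: 0.0916
grip_force: 0.0
```

Open, with no force. Next I go straight up and back the arm away so the top camera can see.

step_arm:
  plan: [0,0,-0.4,0,0,0,1,0,0,-0.6,0,0,0,1,0,0,-0.8,0,0,0,1,0,0,-0.8,0,0,0,1,0,0,-0.8,0,0,0,1,0,-0.8,0,0,0,0,1,0,-0.8,0,0,0,0,1,0,-0.8,0,0,0,0,1,0,-0.8,0,0,0,0,1,0,-0.8,0,0,0,0,1,0,0,0,0,0,0,1,0,0,0,0,0,0,1]

```text
time_s: 13.5
eef_pos: [0.5167, 0.2436, 0.2217]
ee_rot: [0.0, 0.961, 0.275, 0.0]
ft_force: [-0.3, 0.0, 0.3]
grip_width: 0.0916
grip_force: 0.0
```

Run:
```python
from h import *
I={n:bot.grab_frame(n) for n in('side','top')};print(bot.read_state()['eef_pos'])
B={n:blob(I[n],n,'orange') for n in I};print(B)
if all(B.values()): print('knob',tri(B['side'][0],B['top'][0]))
print('expected home px',{n:proj(n,(.6219,.0741,.111)) for n in I})
S=I['side'][140:290,215:395,::-1];T=I['top'][140:290,255:395,::-1]
cv2.imwrite('pics/s5.png',cv2.resize(np.hstack([S,T]),None,fx=2.4,fy=2.4,interpolation=cv2.INTER_CUBIC))
```

```text
[0.5179 0.2415 0.2214]
{'side': (array([345.5349, 183.6202]), array([340, 178,  12,  12, 129], dtype=int32)), 'top': (array([298.7213, 160.5492]), array([293, 155,  12,  12, 122], dtype=int32))}
knob (array([0.6235, 0.0743, 0.1095]), np.float64(0.0033245503385292636))
expected home px {'side': array([345.569 , 183.0701]), 'top': array([298.7399, 161.5098])}
```

View pics/s5.png

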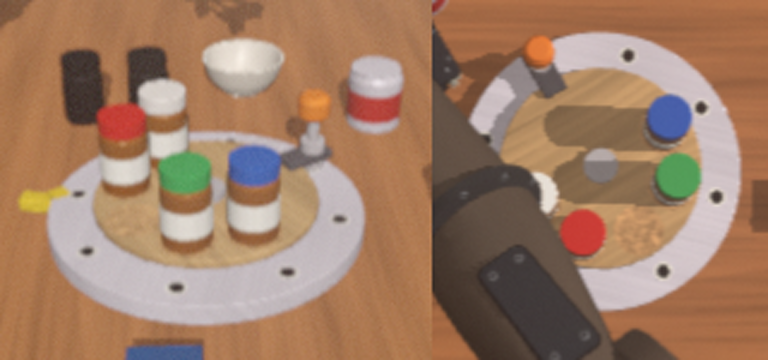

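The picture shows the plunger home over the next hole (knob z about 0.110, at its expected pixels), all four jars upright, and the red lid beside the pointer, about 4 mm from the place. The tin, bowl and packet look undisturbed. Handing in.

```bash
python3 -c "
from plant import bot
print(bot.sign_off())"
```

```text
the job is handed in; nothing more can be done
None
```

I turned the tray 45° so the red-lidded jar stands about 4 mm from the front place at the pointer, let the plunger drop home in that hole, and handed the job in; the judge's result was not shown.

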